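Seal canisters with click caps and start the leak test

TASK

Stand every filter canister upright in a pocket of its own in the aluminium rack, which keeps its square foot from turning, and tighten each cap clockwise until its ratchet has clicked at least once. Only when all of them are sealed, open the air valve on the grey control box half way (lever over the middle mark, 45 degrees), and after that push the slide switch across to on. Do not shift the masking tape roll or the spare gauge that lie nearby.

Things in the scene. Friction and masses are not known exactly. Their poses are not given: they have to be found in the camera images.
- station: fixed station: aluminium rack 186 x 186 mm, four pockets in a 2 x 2 grid; on its right (-y) a grey control box 186 mm long (x), 68 mm wide (y -161 to -93 mm), 55 mm high, with the slide switch nearer the robot and the valve farther off (upright axis at x 20, y -122 mm). Origin: centre of the rack's underside; x, y along its walls. May stand a little turned.
- lever_grip (a point): grip point on the valve's steel lever, 52 mm from the axis, at the bar's mid-height, 89 mm above the worktop; moves with the lever. The bar is 12 mm wide, 16 mm high (81 to 97 mm above the worktop), its end 75 mm from the axis. Its x axis points from the hub to the lever's end.
- valve (a joint): angle of the valve lever (rad): 0 = shut, the lever points to the station's +x; it opens clockwise seen from above, to 1.571 = fully open, the lever to the station's -y; 0.785 = half open, over the middle one of three white tick marks on the box. Friction 0.08 N m; it stays where it is left.
- switch (a joint): slide switch (m): 0 = off (ridge towards station -x), 0.024 = on (station +x). A detent at mid-travel needs about 4 N; past the middle it snaps on by itself.
- ridge (a point): centre of the top of the switch's black ridge, 68 mm above the worktop; the ridge is 10 mm thick along the slide, 34 mm long across it and stands 8 mm above its thin base plate (plate top 59 mm above the worktop). Axes as the station's.
- pocket_0 (a point): centre of the floor of one of the four pockets, 4 mm above the worktop; 84 x 84 mm inside, walls 6 mm thick, their tops 18 mm above the worktop; axes as the station's
- pocket_1 (a point): centre of the floor of one of the four pockets, 4 mm above the worktop; 84 x 84 mm inside, walls 6 mm thick, their tops 18 mm above the worktop; axes as the station's
- pocket_2 (a point): centre of the floor of one of the four pockets, 4 mm above the worktop; 84 x 84 mm inside, walls 6 mm thick, their tops 18 mm above the worktop; axes as the station's
- pocket_3 (a point): centre of the floor of one of the four pockets, 4 mm above the worktop; 84 x 84 mm inside, walls 6 mm thick, their tops 18 mm above the worktop; axes as the station's
- can_0: filter canister (69 mm across) standing on a square steel foot 76 x 76 x 14 mm, about 0.5 kg, closed by a black fluted cap; 101 mm high over all. Origin: centre of the foot's underside; x and y along the foot's sides. May be absent.
- captop_0 (a point): centre of the top of can_0's black cap, 101 mm above the foot's underside. Cap: 53 mm across, 28 mm high (73 to 101 mm above the foot's underside), below it a 36 mm collar and the canister's shoulder, whose highest parts lie at 65 mm; the canister may be lifted by its cap. Turns with the cap.
- thread_0 (a joint): how far the cap of can_0 is screwed in (rad), clockwise from above; starts loose (0 to 0.7), its hard stop is at 2.2; friction 0.05 N m
- cap_0 (a joint): how far the ratchet of can_0's cap has slipped (rad), 0 at the start; once the thread is at its stop and the twist reaches about 0.22 N m the cap slips clockwise by one tooth of 0.524 rad with each click. It slips one way only. Further clicks do no harm. Turning the cap back unscrews the thread.
- can_1: filter canister (69 mm across) standing on a square steel foot 76 x 76 x 14 mm, about 0.5 kg, closed by a black fluted cap; 101 mm high over all. Origin: centre of the foot's underside; x and y along the foot's sides. May be absent.
- captop_1 (a point): centre of the top of can_1's black cap, 101 mm above the foot's underside. Cap: 53 mm across, 28 mm high (73 to 101 mm above the foot's underside), below it a 36 mm collar and the canister's shoulder, whose highest parts lie at 65 mm; the canister may be lifted by its cap. Turns with the cap.
- thread_1 (a joint): how far the cap of can_1 is screwed in (rad), clockwise from above; starts loose (0 to 0.7), its hard stop is at 2.2; friction 0.05 N m
- cap_1 (a joint): how far the ratchet of can_1's cap has slipped (rad), 0 at the start; once the thread is at its stop and the twist reaches about 0.22 N m the cap slips clockwise by one tooth of 0.524 rad with each click. It slips one way only. Further clicks do no harm. Turning the cap back unscrews the thread.
- can_2: filter canister (69 mm across) standing on a square steel foot 76 x 76 x 14 mm, about 0.5 kg, closed by a black fluted cap; 101 mm high over all. Origin: centre of the foot's underside; x and y along the foot's sides. May be absent.
- captop_2 (a point): centre of the top of can_2's black cap, 101 mm above the foot's underside. Cap: 53 mm across, 28 mm high (73 to 101 mm above the foot's underside), below it a 36 mm collar and the canister's shoulder, whose highest parts lie at 65 mm; the canister may be lifted by its cap. Turns with the cap.
- thread_2 (a joint): how far the cap of can_2 is screwed in (rad), clockwise from above; starts loose (0 to 0.7), its hard stop is at 2.2; friction 0.05 N m
- cap_2 (a joint): how far the ratchet of can_2's cap has slipped (rad), 0 at the start; once the thread is at its stop and the twist reaches about 0.22 N m the cap slips clockwise by one tooth of 0.524 rad with each click. It slips one way only. Further clicks do no harm. Turning the cap back unscrews the thread.
- tape_roll: roll of masking tape, 103 mm across, 25 mm high, a bystander; origin at the centre of its underside
- gauge_spare: spare dial gauge, 73 x 62 x 30 mm, a bystander; origin at the centre of its underside

How it is judged:
By the outcome, as a careful person would: the job done as asked, in the order asked, and still so for the second after the job is handed in, with the robot touching nothing.
Of can_0, can_1, can_2 only 2 to 3 are there at a start; the rules pass over those that are not, and their reading is None.
At some moment in a run one of can_0, can_1, can_2 may be knocked a few centimetres aside while the robot is not near it.
Once in a run the grip may slacken for a moment while it holds something.
It also fails if it takes over 210 s, if anything falls off the work surface, if the arm or the gripper's body presses on something with over 40 N, if the wrist force passes 120 N, or if a joint passes its speed limit or range.

ROBOT

A 6-joint arm with a two-finger parallel gripper is mounted at the origin on the work surface; the furniture and walls round the work are solid. World frame = base frame: x ahead of the robot, y to its left, z up, the work surface at z = 0. Lengths are in m, angles in degrees, forces in N, time in s.
With the tool pointing down it reaches from about 0.325 to 0.85 m from the base axis. Payload 15.5 kg.
Tool frame: the origin (TCP) lies at the very end of the fingers, on their centre line; the grasp point (between the pads) lies arm.grip_depth behind it (arm.grip_depth is the distance from the TCP to the grasp point, in m); z points along the fingers, y is the line along which they close (so a half turn about z gives the same grasp; the last joint's range is limited). The gripper opens to 91 mm and grips with 3 to 60 N. Pads are 32 mm wide; open, the fingers measure 118 mm over their backs; the gripper's body (76 mm by 178 mm) begins 60 mm behind the grasp point.
Start: joints at [59.101, 28.281, 77.091, -0, 74.628, -5.472], TCP at [0.268, 0.564, 0.214] pointing down, gripper open.
Joint ranges: [-166.48, 166.48], [-47.26, 123.95], [12.59, 153.08], [-70.14, 250.14], [6.76, 159.57], [-176.63, 176.63]. Speed limits (degrees/s): [108.29, 108.29, 147.25, 172.46, 172.46, 172.46].

INTERFACE

Orientations are given as a 3x3 rotation matrix whose columns are the frame's x, y, z axes.
In Python, from rig import arm gives the robot as it stands. Calls block until the motion is done:
- arm.move_to(position, orientation): joint-space move of the TCP to a pose.
- arm.move_l(position, orientation=None, feed=0.15): straight line of the TCP; orientation=None keeps the orientation; feed is the mean speed in m/s.
- arm.move_joints(angles): joint-space move.
- arm.grip(opening): finger opening in m; the grip force is fixed at half the most; returns when the fingers have stopped.
- arm.sleep(seconds).
- arm.solve_ik(position, orientation): joint angles nearest the present ones, or None.
- arm.snapshot(name): name is "scene" or "top" or "wrist"; returns the picture (480x640x3 uint8, red, green, blue); there is no depth.
- arm.get_calibration(name): a dict with "intrinsics" (3x3 intrinsics, pixels), "cam_to_world" (4x4, takes a point from camera to world coordinates). Camera axes: x right, y down, z forward; pixel columns grow to the right and rows downward; lengths in m; the calibration is good to about 2 mm. A picture is of the moment at which its call begins: read the wrist's pose just before it. get_calibration takes no time and is no camera call; for the wrist camera it gives the pose at the moment of the call.
A pose or a line that the arm cannot do raises arm.Unreachable and nothing moves.
- arm.sign_off(): hands the job in; it is judged then, once.
Readings, each from a call of its own:
- arm.current_t(): time.
- arm.current_joint_positions(): joint angles.
- arm.current_dq(): joint speeds.
- arm.current_tau(): joint torques, N m.
- arm.current_ee_pos(): TCP position.
- arm.current_tool_rot(): TCP orientation.
- arm.current_force(): force on the tool from outside, world axes, zero at the start.
- arm.current_torque(): the same for the moment, N m.
- arm.current_width(): finger opening in m.
- arm.current_grasp_force(): force on a finger pad.
Only numpy, scipy, OpenCV 4.12 (cv2) and the standard library are available. Lean on these libraries where they do the work, as an engineer would, in place of code of your own. Each camera call takes 0.05 s, during which the arm holds its last target. There are 200 camera calls.

## Working session

There is one attempt and no reset: what is moved stays moved. The work goes in short steps, each a Python script; the robot and the scene stay as the last script left them, time stands still between calls to the robot, and variables do not carry over. Pictures are saved under pics/ and viewed, at most 17 in all, crops included, and the job is handed in when it is done.

```bash
ls; mkdir -p pics; python3 - <<'E'
from rig import arm
import cv2,numpy as np
for n in("scene","top"):
    im=arm.snapshot(n); cv2.imwrite(f"pics/{n}0.png",im[:,:,::-1])
    c=arm.get_calibration(n); print(n,c["intrinsics"],c["cam_to_world"])
print(arm.grip_depth,arm.current_tool_rot(),arm.current_t())
E
```

```text
pics
scene [[451.15654426   0.         319.4817752 ]
 [  0.         451.15654426 240.3195444 ]
 [  0.           0.           1.        ]] [[ 0.24328694 -0.86847753  0.4319239   0.14456347]
 [-0.96991014 -0.22207625  0.09978202 -0.1740429 ]
 [ 0.00926159 -0.44320303 -0.89637341  1.07899997]
 [ 0.          0.          0.          1.        ]]
top [[564.02231819   0.         333.31606921]
 [  0.         564.02231819 235.7670757 ]
 [  0.           0.           1.        ]] [[ 0.01822577 -0.98088024  0.19375698  0.42227716]
 [-0.99925861 -0.02444294 -0.02974518 -0.04537239]
 [ 0.03391245 -0.1930712  -0.98059852  1.18315487]
 [ 0.          0.          0.          1.        ]]
0.0188 [[-9.03130126e-01  4.29366577e-01 -5.63776593e-04]
 [ 4.29366932e-01  9.03129659e-01 -9.25152885e-04]
 [ 1.11933635e-04 -1.07760047e-03 -9.99999413e-01]] 0.1
```

View pics/scene0.png

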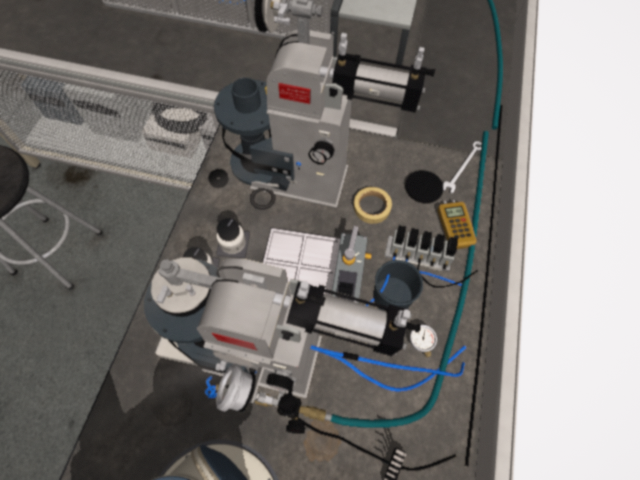

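View pics/top0.png

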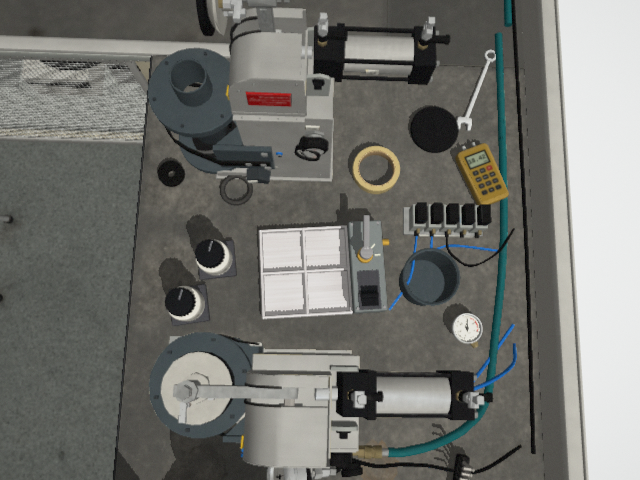

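The scene view shows two machines, the rack at (300,255) and canisters at (230,235) and (200,250). The top view shows canisters with caps at (210,257) and (183,302), the rack at (258-350, 225-318), the control box at (350-387, 220-310), the tape at (376,168) and the dial gauge at (467,325).

```bash
cat > h.py <<'E'
import numpy as np,cv2
from rig import arm
def ray(n,px,z,c=None):
    c=c or arm.get_calibration(n); T=c["cam_to_world"]
    d=T[:3,:3]@np.linalg.inv(c["intrinsics"])@np.array([px[0],px[1],1.]); o=T[:3,3]
    return o+d*(z-o[2])/d[2]
def proj(n,p,c=None):
    c=c or arm.get_calibration(n); T=c["cam_to_world"]
    q=c["intrinsics"]@(T[:3,:3].T@(np.asarray(p,float)-T[:3,3])); return q[:2]/q[2]
def R(yaw):
    "tool down, closing axis y at angle yaw (deg) in world"
    a=np.deg2rad(yaw); y=np.array([np.cos(a),np.sin(a),0]); z=np.array([0,0,-1.]); 
    return np.column_stack([np.cross(y,z),y,z])
E
python3 - <<'E'
from h import *
np.set_printoptions(precision=3,suppress=True)
print(proj("top",[0,0,0]),proj("top",[.268,.564,.214]),proj("scene",[0,0,0]))
for n,p,z in [("cap1",(209,254),.101),("cap0",(182,300),.101),("rack1",(258,227),.018),("rack2",(262,318),.018),("rack3",(351,313),.018),("rack4",(347,225),.018),("lever",(367,255),.09),("sw",(370,294),.068),("tape",(376,168),.02),("gauge",(467,327),.03),("machTopL",(150,350),.15),("machR",(490,397),.1),("m1",(333,180),0),("m2",(205,170),.1),("m2bottom",(360,352),0.),("m2c",(360,352),0.2)]:
    print(n,ray("top",p,z))
im=cv2.imread("pics/top0.png")
cv2.imwrite("pics/c1.png",cv2.resize(im[195:345,145:405],None,fx=3,fy=3,interpolation=cv2.INTER_CUBIC))
E
```

```text
[284.53  571.724] [-69.604 438.008] [214.794 516.81 ]
cap1 [0.594 0.161 0.101]
cap0 [0.505 0.207 0.101]
rack1 [0.667 0.078 0.018]
rack2 [0.478 0.062 0.018]
rack3 [ 0.492 -0.12   0.018]
rack4 [ 0.676 -0.109  0.018]
lever [ 0.601 -0.146  0.09 ]
sw [ 0.527 -0.154  0.068]
tape [ 0.804 -0.17   0.02 ]
gauge [ 0.468 -0.356  0.03 ]
machTopL [0.411 0.245 0.15 ]
machR [ 0.336 -0.377  0.1  ]
m1 [ 0.78  -0.078  0.   ]
m2 [0.763 0.179 0.1  ]
m2bottom [ 0.414 -0.141  0.   ]
m2c [ 0.415 -0.125  0.2  ]
```

View pics/c1.png

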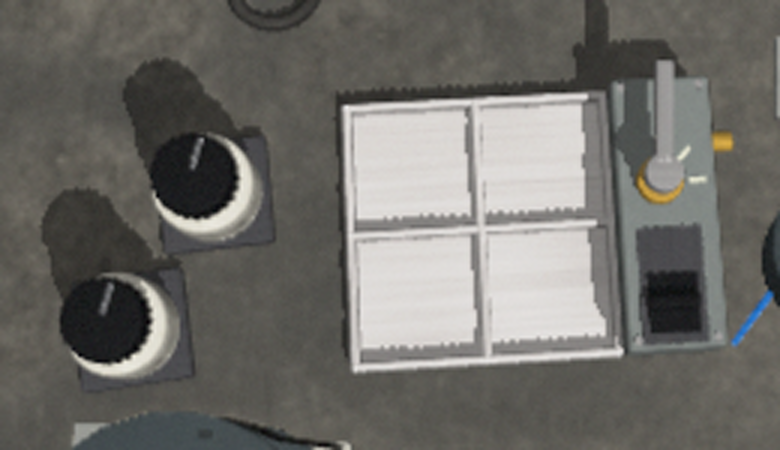

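```bash
cat >> h.py <<'E'
def tri(pa,pb,na="top",nb="scene"):
    A=[];b=[]
    M=np.zeros((3,3));v=np.zeros(3);os=[]
    for n,p in((na,pa),(nb,pb)):
        T=arm.get_calibration(n)["cam_to_world"]; o=T[:3,3]; d=ray(n,p,0)-o; d/=np.linalg.norm(d)
        P=np.eye(3)-np.outer(d,d); M+=P; v+=P@o; os.append((P,o))
    x=np.linalg.solve(M,v); return x,[np.linalg.norm(P@(x-o)) for P,o in os]
E
python3 - <<'E'
from h import *
np.set_printoptions(precision=3,suppress=True)
for n,a,b in [("hub near",(187,390),(170,268)),("black R",(487,397),(403,316)),("blk L",(357,395),(305,307)),("cap1",(209,254),(228,221)),("farblackR",(443,38),(431,72)),("far tower corner",(305,10),(333,50)),("far disc hub",(190,72),(246,85))]:
    print(n,*tri(a,b))
im=cv2.imread("pics/scene0.png")
cv2.imwrite("pics/c2.png",cv2.resize(im[200:420,140:440],None,fx=2.6,fy=2.6,interpolation=cv2.INTER_CUBIC))
E
```

```text
hub near [0.362 0.122 0.403] [np.float64(0.0010264750066836213), np.float64(0.0010264750066837538)]
black R [ 0.361 -0.257  0.455] [np.float64(0.008000338730895222), np.float64(0.008000338730895278)]
blk L [ 0.358 -0.105  0.386] [np.float64(0.001421379119557394), np.float64(0.0014213791195573984)]
cap1 [0.587 0.15  0.151] [np.float64(0.001480400693075766), np.float64(0.0014804006930757491)]
farblackR [ 0.873 -0.225  0.428] [np.float64(0.00010482677763480613), np.float64(0.00010482677763473765)]
far tower corner [ 0.939 -0.015  0.382] [np.float64(0.0035724216126865756), np.float64(0.003572421612686632)]
far disc hub [0.873 0.176 0.294] [np.float64(0.0016023422702141053), np.float64(0.001602342270213945)]
```

View pics/c2.png

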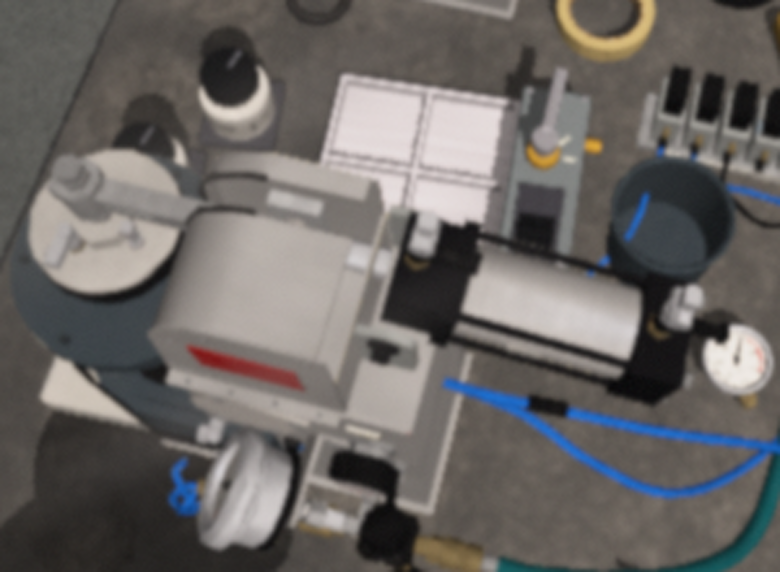

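The crop shows the near machine, which towers in front of the robot (its top is roughly z 0.4-0.46). Behind it are the rack, valve, switch and both canisters. I'll fit the arm geometry to check clearance over the machine.

```bash
python3 - <<'E'
from h import *
np.set_printoptions(precision=4,suppress=True)
rows=[];rz=[];az=[]
for r in np.arange(.4,.8,.06):
  for z in(.1,.25,.4):
    q=arm.solve_ik([r*np.cos(.3),r*np.sin(.3),z],R(10))
    if q is None: print("none",r,z);continue
    q=np.deg2rad(q); rows.append([1,np.sin(q[1]),np.cos(q[1]),np.sin(q[1]+q[2]),np.cos(q[1]+q[2])]);rz.append((r,z));az.append((np.rad2deg(q[0])-17.19,np.rad2deg(q[3]),r,z,*np.rad2deg(q[[1,2]])))
A=np.array(rows);rz=np.array(rz)
for k in(0,1):
    s=np.linalg.lstsq(A,rz[:,k],rcond=None); print(s[0],np.abs(A@s[0]-rz[:,k]).max())
print(np.array(az)[::3])
c=arm.get_calibration("wrist"); T=c["cam_to_world"];Rt=np.array(arm.current_tool_rot());print(c["intrinsics"][0],Rt.T@(T[:3,3]-arm.current_ee_pos()),Rt.T@T[:3,:3])
for p in [(.52,.15,.3),(.52,.15,.4),(.57,0,.35),(.5,-.1,.3)]:
  for y in(0,90,-90,180): 
    q=arm.solve_ik(p,R(y)); print(p,y,None if q is None else np.array(q))
E
```

```text
[ 0.0119  0.5916 -0.004   0.3811  0.1175] 0.00018377573889388765
[-0.0961  0.      0.5968 -0.1179  0.3844] 4.85722573273506e-16
[[ -8.5702  -0.       0.4      0.1     21.2784 115.2416]
 [ -7.4457  -0.       0.46     0.1     24.8283 107.3789]
 [ -6.5827  -0.       0.52     0.1     28.4903  99.2365]
 [ -5.8993  -0.       0.58     0.1     32.3024  90.7283]
 [ -5.3447  -0.       0.64     0.1     36.314   81.7396]
 [ -4.8855  -0.       0.7      0.1     40.594   72.1064]
 [ -4.4991  -0.       0.76     0.1     45.2489  61.5735]]
[370.5076   0.     315.1237] [ 0.0692  0.0009 -0.1689] [[-0.001  -0.9692 -0.2463]
 [ 1.     -0.001  -0.0002]
 [-0.0001 -0.2463  0.9692]]
(0.52, 0.15, 0.3) 0 [ 9.7683 17.1108 81.5313 -0.     81.3579  9.7683]
(0.52, 0.15, 0.3) 90 [  9.7683  17.1108  81.5313  -0.      81.3579 -80.2317]
(0.52, 0.15, 0.3) -90 [ 9.7683 17.1108 81.5313 -0.     81.3579 99.7683]
(0.52, 0.15, 0.3) 180 [   9.7683   17.1108   81.5313   -0.       81.3579 -170.2317]
(0.52, 0.15, 0.4) 0 [ 9.7683 14.0112 70.848  -0.     95.1408  9.7683]
(0.52, 0.15, 0.4) 90 [  9.7683  14.0112  70.848   -0.      95.1408 -80.2317]
(0.52, 0.15, 0.4) -90 [ 9.7683 14.0112 70.848  -0.     95.1408 99.7683]
(0.52, 0.15, 0.4) 180 [   9.7683   14.0112   70.848    -0.       95.1408 -170.2317]
(0.57, 0, 0.35) 0 [-6.0019 17.9255 72.6519 -0.     89.4226 -6.0019]
(0.57, 0, 0.35) 90 [ -6.0019  17.9255  72.6519  -0.      89.4226 -96.0019]
(0.57, 0, 0.35) -90 [-6.0019 17.9255 72.6519 -0.     89.4226 83.9981]
(0.57, 0, 0.35) 180 [ -6.0019  17.9255  72.6519  -0.      89.4226 173.9981]
(0.5, -0.1, 0.3) 0 [-18.0223  14.3525  85.5279  -0.      80.1196 -18.0223]
(0.5, -0.1, 0.3) 90 [ -18.0223   14.3525   85.5279   -0.       80.1196 -108.0223]
(0.5, -0.1, 0.3) -90 [-18.0223  14.3525  85.5279  -0.      80.1196  71.9777]
(0.5, -0.1, 0.3) 180 [-18.0223  14.3525  85.5279  -0.      80.1196 161.9777]
```

```bash
python3 - <<'E'
from h import *
np.set_printoptions(precision=4,suppress=True)
import pickle
p=np.array(arm.current_ee_pos()); arm.move_l(p+[0,0,.15],feed=.25)
for i,pos in enumerate([(.57,.17,.33),(.58,-.05,.36)]):
    arm.move_to(pos,R(-90)); arm.sleep(.3)
    c=arm.get_calibration("wrist"); im=arm.snapshot("wrist")
    cv2.imwrite(f"pics/w{i}.png",im[:,:,::-1]); pickle.dump(c,open(f"w{i}.pkl","wb")); print(arm.current_ee_pos(),arm.current_t())
E
```

```text
[0.5699 0.1703 0.33  ] 3.0083
[ 0.5801 -0.0493  0.3599] 4.25
```

View pics/w0.png

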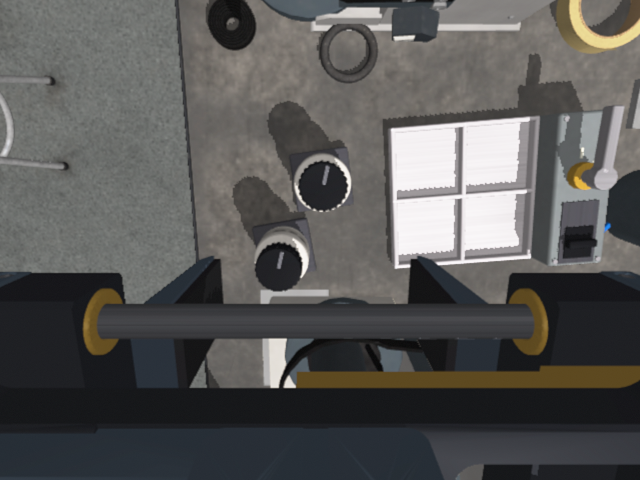

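View pics/w1.png

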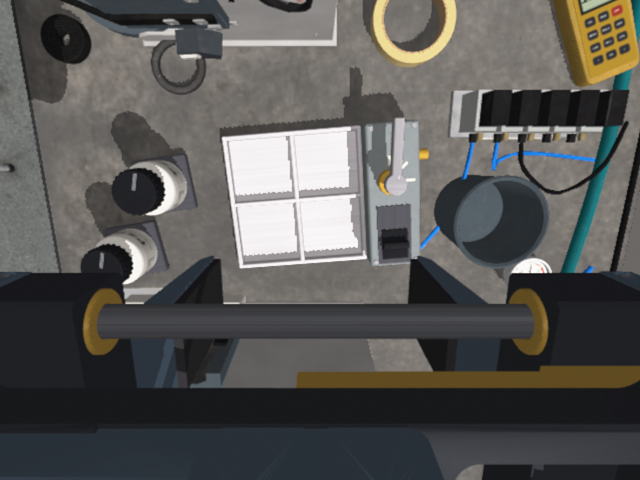

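The w0 picture shows two canisters with caps at (323,184) and (278,266), and no third. The w1 picture shows the rack with corners near (222,132), (240,268) and (367,261), the valve hub at (397,185) and the switch ridge at (395,240). Next I'll measure precisely.

```bash
cat >> h.py <<'E'
from scipy.optimize import least_squares
def capfit(img,c,seed,z=.101,r=.0265,thr=45,rad=45):
    "seed: world xy guess; circle of known radius fitted to the dark blob's edge on the side away from the camera"
    sp=proj(None,[*seed,z],c)
    m=(img.max(2)<thr).astype(np.uint8); roi=np.zeros_like(m); cv2.circle(roi,tuple(int(v) for v in sp),rad,1,-1)
    m=cv2.morphologyEx(cv2.morphologyEx(m&roi,cv2.MORPH_CLOSE,np.ones((5,5))),cv2.MORPH_OPEN,np.ones((5,5)))
    cs,_=cv2.findContours(m,cv2.RETR_EXTERNAL,cv2.CHAIN_APPROX_NONE); k=max(cs,key=cv2.contourArea)[:,0]
    P=np.array([ray(None,p,z,c)[:2] for p in k]); cam=c["cam_to_world"][:2,3]
    ctr=np.array(seed,float)
    for _ in range(4):
        u=(ctr-cam)/np.linalg.norm(ctr-cam); Q=P[(P-ctr)@u>-.004]
        s=least_squares(lambda x:np.linalg.norm(Q-x,axis=1)-r,ctr,loss="soft_l1",f_scale=.001); ctr=s.x
    return ctr,len(Q),np.std(np.linalg.norm(Q-ctr,axis=1)-r)
E
python3 - <<'E'
from h import *
import pickle
np.set_printoptions(precision=4,suppress=True)
w=[cv2.imread(f"pics/w{i}.png") for i in(0,1)]; c=[pickle.load(open(f"w{i}.pkl","rb")) for i in(0,1)]
top=cv2.imread("pics/top0.png"); ct=arm.get_calibration("top")
for s in[(.505,.207),(.594,.161)]:
    print("cap",*[capfit(*a,s,rad=r) for a,r in(((w[0],c[0]),40),((w[1],c[1]),35),((top,ct),24))])
# foot corners by eye
for nm,L in(("can1 w0",[(291,153),(349,147),(354,203)]),("can0 w0",[(254,222),(307,214),(315,260)])):
    print(nm,*[ray(None,p,.014,c[0])[:2] for p in L])
# rack edges
for im,cc,b in((w[0],c[0],(380,110,560,275)),(w[1],c[1],(210,115,380,275)),(top,ct,(250,215,360,325))):
    x0,y0,x1,y1=b; m=np.zeros(im.shape[:2],np.uint8); m[y0:y1,x0:x1]=(im[y0:y1,x0:x1].min(2)>165)*255
    m=cv2.morphologyEx(m,cv2.MORPH_CLOSE,np.ones((7,7)))
    k=max(cv2.findContours(m,cv2.RETR_EXTERNAL,cv2.CHAIN_APPROX_NONE)[0],key=cv2.contourArea)[:,0]
    P=np.array([ray(None,p,.018,cc)[:2] for p in k]).astype(np.float32)
    ctr,sz,an=cv2.minAreaRect(P); print("rect",ctr,sz,an); print(cv2.boxPoints((ctr,sz,an)))
cv2.imwrite("pics/c3.png",cv2.resize(w[0][100:300,220:640],None,fx=1.9,fy=1.9,interpolation=cv2.INTER_CUBIC))
E
```

```text
cap (array([0.5058, 0.2131]), 73, np.float64(0.000982983420215395)) (array([0.4912, 0.2221]), 67, np.float64(0.004904655737093766)) (array([0.5033, 0.212 ]), 47, np.float64(0.0013610089148131646))
cap (array([0.5994, 0.1648]), 96, np.float64(0.008126237694981041)) (array([0.5961, 0.1587]), 101, np.float64(0.007485219604648585)) (array([0.5966, 0.1616]), 45, np.float64(0.0012818175258269956))
can1 w0 [0.6298 0.202 ] [0.6373 0.1282] [0.5657 0.12  ]
can0 w0 [0.5402 0.2528] [0.551 0.182] [0.4871 0.1714]
rect (0.5755789279937744, -0.02128095179796219) (0.184371680021286, 0.18357832729816437) 4.577909469604492
[[ 0.4764  0.0629]
 [ 0.491  -0.1201]
 [ 0.6748 -0.1054]
 [ 0.6601  0.0776]]
rect (0.5721920132637024, -0.033729881048202515) (0.19372406601905823, 0.2056269645690918) 4.437994480133057
[[ 0.4677  0.0613]
 [ 0.4836 -0.1437]
 [ 0.6767 -0.1287]
 [ 0.6608  0.0763]]
rect (0.5769724249839783, -0.023215696215629578) (0.18500588834285736, 0.18425628542900085) 4.492438316345215
[[ 0.4775  0.0614]
 [ 0.492  -0.1223]
 [ 0.6764 -0.1078]
 [ 0.662   0.0759]]
```

View pics/c3.png

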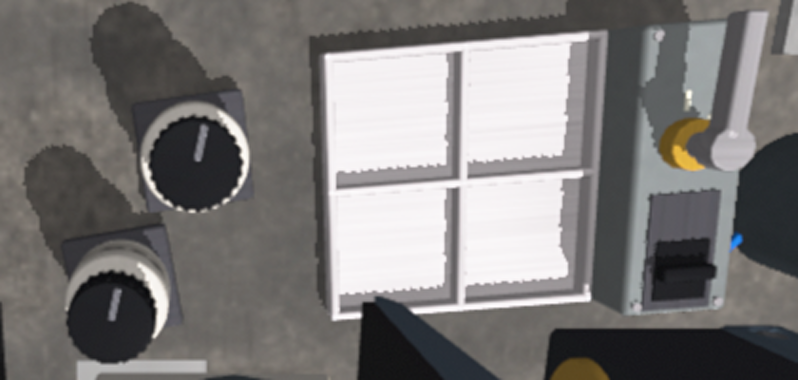

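The crop shows the cap centre of the far canister at (196,163) and of the near one at (112,316), and their foot edges turned about 6° and 9°. Station yaw is 4.5° with its centre at (0.576,-0.022). Next I pick the far canister and place it.

```bash
cat >> h.py <<'E'
ST=np.array([.5763,-.0222]); TH=4.5
def st(x,y):
    a=np.deg2rad(TH); return ST+np.array([np.cos(a)*x-np.sin(a)*y,np.sin(a)*x+np.cos(a)*y])
def stat(*a): print(*a,"t %.1f w %.4f g %.1f"%(arm.current_t(),arm.current_width(),arm.current_grasp_force()),"F",np.round(arm.current_force(),1),"M",np.round(arm.current_torque(),2),"p",np.round(arm.current_ee_pos(),4))
def pick_place(xy,th,dest):
    arm.grip(.085); arm.move_to([*xy,.2],R(-90+th)); arm.move_l([*xy,.076],feed=.12); arm.grip(.04); stat("grip")
    arm.move_l([*xy,.122],feed=.1); stat("lift")
    arm.move_l([*dest,.122],R(-90+TH),feed=.12); stat("over")
    arm.move_l([*dest,.0815],feed=.05); stat("down")
E
python3 - <<'E'
from h import *
im=arm.snapshot("top")[:,:,::-1]; c=arm.get_calibration("top")
for s in[(.505,.207),(.594,.161)]: print(capfit(im,c,s,rad=24))
pick_place((.597,.1613),6.2,st(.045,-.045))
im=arm.snapshot("wrist"); cv2.imwrite("pics/p1.png",im[:,:,::-1])
E
```

```text
(array([0.50318125, 0.21201994]), 47, np.float64(0.0010953760022495835))
(array([0.5969277 , 0.16206596]), 46, np.float64(0.0034014728024300317))
grip t 7.5 w 0.0521 g 30.0 F [-0.4  2.3  1.3] M [ 0.41  0.17 -0.03] p [0.5971 0.1615 0.076 ]
lift t 8.1 w 0.0526 g 30.0 F [-1.  -0.8 -6.2] M [-0.07  0.14 -0.02] p [0.5966 0.1612 0.1216]
over t 10.1 w 0.0526 g 30.0 F [-0.1  0.7 -6.2] M [-0.02  0.11  0.  ] p [ 0.6247 -0.063   0.122 ]
down t 11.1 w 0.0523 g 30.0 F [-0.4  0.5 -6.4] M [-0.04  0.11 -0.03] p [ 0.6249 -0.0636  0.0818]
```

View pics/p1.png

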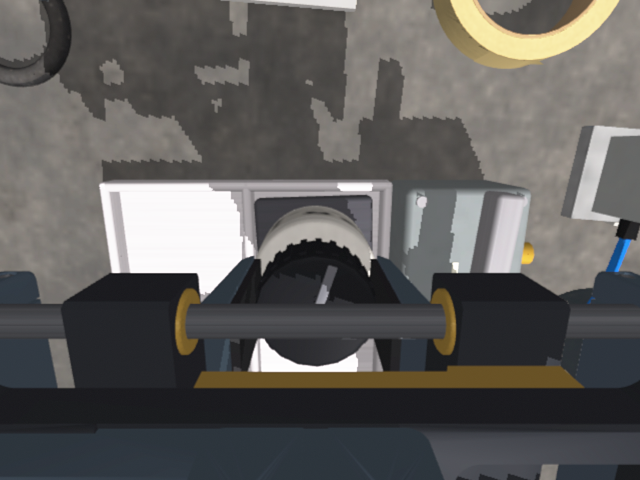

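The picture shows the canister's foot inside the far-right pocket (rim visible all round at (240-390,185-260)). Next I release, regrip with joint 6 wound back, and tighten.

```bash
cat >> h.py <<'E'
def tighten(xy,z=.081,j0=-125,total=230,step=23):
    arm.grip(.07); p=arm.current_ee_pos(); arm.move_l([p[0],p[1],.135],feed=.15)
    q=list(arm.solve_ik([*xy,.135],arm.current_tool_rot())); q[5]=j0; arm.move_joints(q)
    arm.move_l([*xy,z],feed=.1); arm.grip(.04); stat("regrip")
    q=list(arm.current_joint_positions()); q=list(arm.solve_ik([*xy,z],arm.current_tool_rot())); mz=[]
    for i in range(int(total/step)):
        q[5]+=step; arm.move_joints(q); mz.append((round(arm.current_torque()[2],2),round(arm.current_width(),4)))
    print(mz); stat("turned")
    arm.grip(.07); arm.move_l([*xy,.2],feed=.2)
E
python3 - <<'E'
from h import *
p=arm.current_ee_pos()
tighten(p[:2])
arm.move_to([.56,.03,.33],R(-90+TH)); arm.sleep(.2)
im=arm.snapshot("wrist"); cv2.imwrite("pics/t1.png",im[:,:,::-1]); stat()
E
```

```text
regrip t 16.2 w 0.0525 g 30.0 F [-0.8  4.5  4.7] M [ 0.85  0.15 -0.03] p [ 0.6251 -0.0633  0.0814]
[(np.float64(-0.07), 0.0524), (np.float64(-0.09), 0.0526), (np.float64(-0.05), 0.0524), (np.float64(-0.02), 0.0525), (np.float64(0.05), 0.0527), (np.float64(-0.03), 0.0523), (np.float64(-0.02), 0.0524), (np.float64(0.08), 0.0522), (np.float64(0.16), 0.0522), (np.float64(-0.06), 0.0524)]
turned t 21.1 w 0.0524 g 30.0 F [-5.1  4.4  9. ] M [ 0.68  1.21 -0.06] p [ 0.6241 -0.0632  0.0811]
t 23.3 w 0.0698 g 0.0 F [-0.7 -0.3  0. ] M [ 0.02  0.14 -0.02] p [0.5601 0.0293 0.3286]
```

View pics/t1.png

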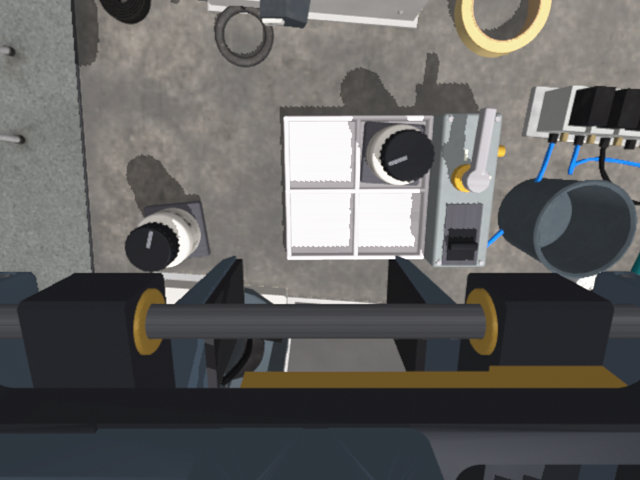

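The picture shows can_1 seated in the far-right pocket, with its cap mark turned round to point left (388,162). That is about 230° without slipping in the pads, so the stop was passed and several clicks made. Next, can_0.

```bash
python3 - <<'E'
from h import *
np.set_printoptions(precision=4,suppress=True)
im=cv2.imread("pics/t1.png"); c=arm.get_calibration("wrist")
print(capfit(im,c,(.505,.2125),rad=38), capfit(im,c,st(.045,-.045),z=.105,rad=40), st(.045,-.045))
t=arm.snapshot("top")[:,:,::-1]; ct=arm.get_calibration("top"); print(capfit(t,ct,(.505,.2125),rad=26))
print(*[ray(None,p,.014,c)[:2] for p in[(147,209),(200,200),(209,255)]])
cv2.imwrite("pics/c4.png",np.hstack([cv2.resize(im[180:290,100:230],(650,550)) ]))
E
```

```text
(array([0.4886, 0.2138]), 112, np.float64(0.006232991445068633)) (array([ 0.6247, -0.0635]), 0, np.float64(nan)) [ 0.6247 -0.0635]
(array([0.503 , 0.2096]), 48, np.float64(0.002044825603955406))
[0.5306 0.2503] [0.5479 0.1806] [0.4734 0.1685]
  ret = _var(a, axis=axis, dtype=dtype, out=out, ddof=ddof,
  arrmean = um.true_divide(arrmean, div, out=arrmean,
  ret = ret.dtype.type(ret / rcount)
```

View pics/c4.png

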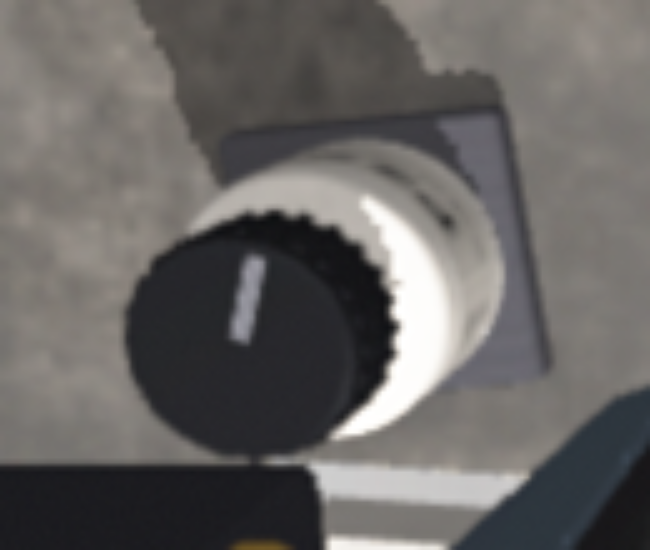

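The crop shows can_0's cap top centred at (240,347) and foot corners at (225,135), (503,108) and (548,372). In the full picture those are (148,249.4), (145,207), (200.6,201.6) and (209.6,254.4).

```bash
python3 - <<'E'
from h import *
np.set_printoptions(precision=4,suppress=True)
c=arm.get_calibration("wrist")
print(ray(None,(148,249.4),.101,c)); P=[ray(None,p,.014,c)[:2] for p in[(145,207),(200.6,201.6),(209.6,254.4)]]
print(P, (P[0]+P[2])/2)
a=P[1]-P[0];b=P[1]-P[2]; print(np.rad2deg(np.arctan2(a[0],-a[1])),np.rad2deg(np.arctan2(b[1],b[0])),np.linalg.norm(a),np.linalg.norm(b))
E
```

```text
[0.5028 0.2124 0.101 ]
[array([0.5332, 0.2531]), array([0.5459, 0.1801]), array([0.4744, 0.1678])] [0.5038 0.2105]
9.899882049365772 9.701874528076281 0.07414294743825509 0.07258657778357495
```

```bash
python3 - <<'E'
from h import *
pick_place((.5038,.212),9.5,st(.045,.045))
im=arm.snapshot("wrist"); cv2.imwrite("pics/p2.png",im[:,:,::-1])
E
```

```text
grip t 26.4 w 0.0526 g 30.0 F [0.8 1.9 0.1] M [ 0.36  0.18 -0.03] p [0.5039 0.2121 0.076 ]
lift t 27.1 w 0.0524 g 30.0 F [-0.4 -0.1 -6. ] M [-0.08  0.21 -0.03] p [0.5034 0.2118 0.1216]
over t 29.0 w 0.0525 g 30.0 F [-0.   0.1 -5.9] M [-0.    0.14  0.  ] p [0.6174 0.0267 0.122 ]
down t 30.0 w 0.0525 g 30.0 F [-0.5 -0.2 -5.4] M [-0.04  0.12 -0.05] p [0.6178 0.0262 0.0818]
```

View pics/p2.png

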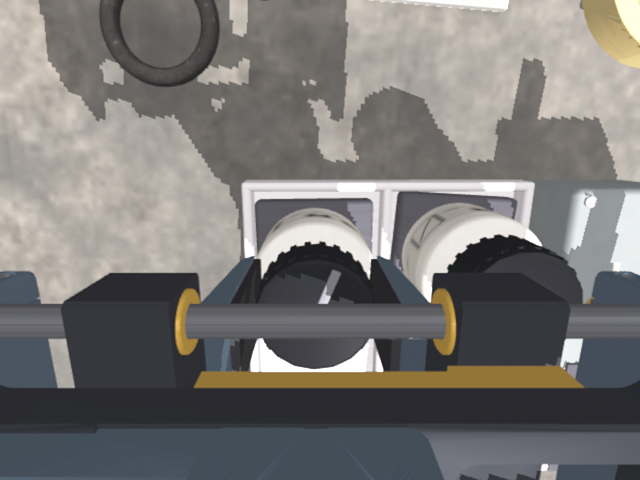

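The picture shows can_0's foot inside the far-left pocket, beside can_1. Next I tighten it and look again.

```bash
python3 - <<'E'
from h import *
p=arm.current_ee_pos()
tighten(p[:2])
arm.move_to([.555,-.07,.33],R(-90+TH)); arm.sleep(.2)
im=arm.snapshot("wrist"); cv2.imwrite("pics/t2.png",im[:,:,::-1]); stat()
import pickle; pickle.dump(arm.get_calibration("wrist"),open("t2.pkl","wb"))
E
```

```text
regrip t 35.3 w 0.0525 g 30.0 F [-1.1  3.2  3.7] M [ 0.59  0.3  -0.04] p [0.618  0.0264 0.0814]
[(np.float64(-0.1), 0.0522), (np.float64(-0.04), 0.0521), (np.float64(0.01), 0.0525), (np.float64(-0.02), 0.0524), (np.float64(0.12), 0.0526), (np.float64(0.11), 0.0524), (np.float64(-0.04), 0.0525), (np.float64(-0.01), 0.0522), (np.float64(0.03), 0.0524), (np.float64(0.07), 0.0528)]
turned t 40.1 w 0.0528 g 30.0 F [-4.4  4.8  5.3] M [0.88 0.81 0.07] p [0.6174 0.0268 0.0809]
t 42.3 w 0.0697 g 0.0 F [ 0.1 -1.1 -0.2] M [-0.1   0.16 -0.02] p [ 0.555  -0.0693  0.3287]
```

View pics/t2.png

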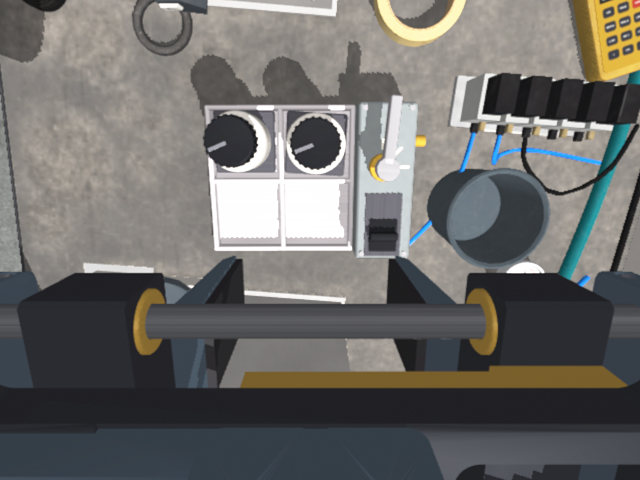

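The picture shows both canisters in the far pockets, cap marks turned to point left-down at (215,147) and (303,148). The valve hub is at (388,167) with the lever straight up to (396,98), and the switch ridge is at (383,238). I'll check the predicted valve and ridge points against these pixels.

```bash
python3 - <<'E'
from h import *
import pickle
np.set_printoptions(precision=4,suppress=True)
c=pickle.load(open("t2.pkl","rb")); im=cv2.imread("pics/t2.png")
print("axis",st(.02,-.122),proj(None,[*st(.02,-.122),.1],c),"end",proj(None,[*st(.095,-.122),.097],c),"grip",st(.072,-.122))
print("lever end px (396,97)->",ray(None,(396,97),.097,c),st(.095,-.122),"hub px->",ray(None,(388,167),.1,c))
a=cv2.resize(im[85:265,345:425],None,fx=3.3,fy=3.3,interpolation=cv2.INTER_CUBIC)
cv2.imwrite("pics/c5.png",a)
E
```

```text
axis [ 0.6058 -0.1423] [388.7396 168.7399] end [391.7434  93.3833] grip [ 0.6577 -0.1382]
lever end px (396,97)-> [ 0.6775 -0.1411  0.097 ] [ 0.6806 -0.1364] hub px-> [ 0.6075 -0.1412  0.1   ]
```

View pics/c5.png

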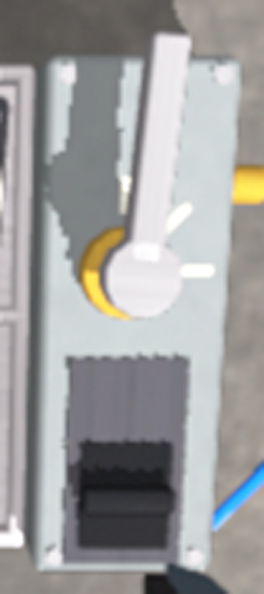

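The crop shows the lever at about its shut stop with the three ticks to its right at (125,195), (180,218) and (198,270), and the switch ridge at (125,498). Next I turn the valve.

```bash
python3 - <<'E'
from h import *
A=np.array([.6062,-.1420])
def pose(al): # al deg open
    f=np.deg2rad(TH-al); return A+.052*np.array([np.cos(f),np.sin(f)]),R(TH-al-90)
arm.grip(.04); g,r=pose(2); arm.move_to([*g,.2],r); arm.move_l([*g,.071],feed=.12); stat("at"); arm.grip(.005); stat("grip")
for al in np.linspace(2,45,8)[1:]:
    g,r=pose(al); arm.move_l([*g,.071],r,feed=.06)
stat("turned"); arm.grip(.035); g,_=pose(45); arm.move_l([*g,.2],feed=.15); stat("up")
arm.move_to([.555,-.07,.33],R(-90+TH)); arm.sleep(.2)
import pickle; c=arm.get_calibration("wrist"); im=arm.snapshot("wrist")[:,:,::-1]; pickle.dump(c,open("v.pkl","wb")); cv2.imwrite("pics/v.png",im)
cv2.imwrite("pics/v1.png",cv2.resize(im[85:265,195:445],None,fx=3,fy=3,interpolation=cv2.INTER_CUBIC))
E
```

```text
at t 44.9 w 0.0401 g 0.0 F [ 0.8 -0.4 -0.3] M [ 0.01  0.18 -0.03] p [ 0.6586 -0.1399  0.0718]
grip t 45.5 w 0.0115 g 30.0 F [ 1.3 -7.1  1.3] M [-1.1   0.11  0.39] p [ 0.6585 -0.1406  0.0713]
turned t 47.3 w 0.0115 g 30.0 F [ -0.3 -12.9  -0.1] M [-2.21  0.22  0.48] p [ 0.646  -0.1777  0.0713]
up t 48.8 w 0.0347 g 0.0 F [ 0.6  0.4 -0.2] M [ 0.04  0.19 -0.02] p [ 0.6452 -0.1756  0.199 ]
```

View pics/v1.png

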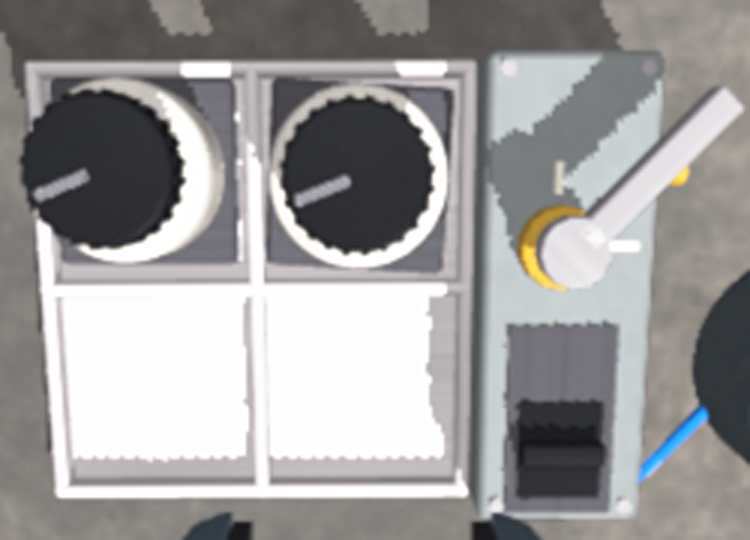

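The crop shows the lever over the middle tick, from hub (577,252) to tip (730,100). The ridge top is at about (563,453). I'll compute the lever angle and ridge position.

```bash
python3 - <<'E'
from h import *
import pickle
np.set_printoptions(precision=4,suppress=True)
c=pickle.load(open("v.pkl","rb"))
f=lambda u,v:(u/3+195,v/3+85)
h=ray(None,f(577,252),.103,c)
for z in(.097,.1):
    e=ray(None,f(730,100),z,c)-ray(None,f(577,252),z,c); print(np.rad2deg(np.arctan2(e[1],e[0])),np.linalg.norm(e),"open",TH-np.rad2deg(np.arctan2(e[1],e[0])))
# lever edges directions
for a,b in(((585,213),(722,88)),((613,240),(742,112))):
    e=ray(None,f(*b),.097,c)-ray(None,f(*a),.097,c); print("edge open",TH-np.rad2deg(np.arctan2(e[1],e[0])))
print("hub",h)
a=np.deg2rad(TH);M=np.array([[np.cos(a),np.sin(a)],[-np.sin(a),np.cos(a)]])
for px,z in(((563,442),.068),((563,465),.068),((563,453),.068),((563,325),.059),((563,512),.059),((560,52),.055),((560,517),.055)):
    w=ray(None,f(*px),z,c); print(px,w,M@(w[:2]-ST))
E
```

```text
-39.926840843004264 0.07169489093875016 open 44.426840843004264
-39.92684084300425 0.07115763116520908 open 44.42684084300425
edge open 47.18454915569507
edge open 44.307682666568894
hub [ 0.6055 -0.1416  0.103 ]
(563, 442) [ 0.5298 -0.1521  0.068 ] [-0.0566 -0.1259]
(563, 465) [ 0.5204 -0.1532  0.068 ] [-0.066  -0.1263]
(563, 453) [ 0.5253 -0.1527  0.068 ] [-0.0611 -0.126 ]
(563, 325) [ 0.5749 -0.1482  0.059 ] [-0.0113 -0.1255]
(563, 512) [ 0.4984 -0.1575  0.059 ] [-0.0883 -0.1288]
(560, 52) [ 0.6762 -0.1356  0.055 ] [ 0.0907 -0.1208]
(560, 517) [ 0.495  -0.1574  0.055 ] [-0.0917 -0.1284]
```

```bash
python3 - <<'E'
from h import *
arm.grip(0.); o=R(-90+TH); arm.move_to([*st(-.089,-.126),.15],o); arm.move_l([*st(-.089,-.126),.0625],feed=.08); stat("down")
for x in(-.08,-.076,-.072,-.068,-.065,-.062,-.060):
    arm.move_l([*st(x,-.126),.0625],feed=.03); print(x,np.round(arm.current_force(),1))
arm.move_l([*st(-.075,-.126),.0625],feed=.08); arm.move_l([*st(-.075,-.126),.2],feed=.15)
arm.move_to([.555,-.07,.33],o); arm.sleep(.2); stat()
im=arm.snapshot("wrist")[:,:,::-1]
cv2.imwrite("pics/s1.png",cv2.resize(im[85:265,195:445],None,fx=3,fy=3,interpolation=cv2.INTER_CUBIC))
E
```

```text
down t 52.6 w 0.0000 g 0.0 F [ 0.1 -0.9  0.5] M [-0.01  0.14 -0.01] p [ 0.4977 -0.1549  0.0629]
-0.08 [-12.4  -4.8   7.8]
-0.076 [-2.6  0.3 -0.7]
-0.072 [-0.3  0.2  0.1]
-0.068 [-0.2  0.1  0. ]
-0.065 [-0.6 -0.8 -1.2]
-0.062 [-0.8  0.3 -0.2]
-0.06 [-7.4 -1.5  3.4]
t 56.9 w 0.0003 g 0.0 F [ 0.4 -0.1 -0. ] M [-0.07  0.18 -0.03] p [ 0.5544 -0.0705  0.3287]
```

View pics/s1.png

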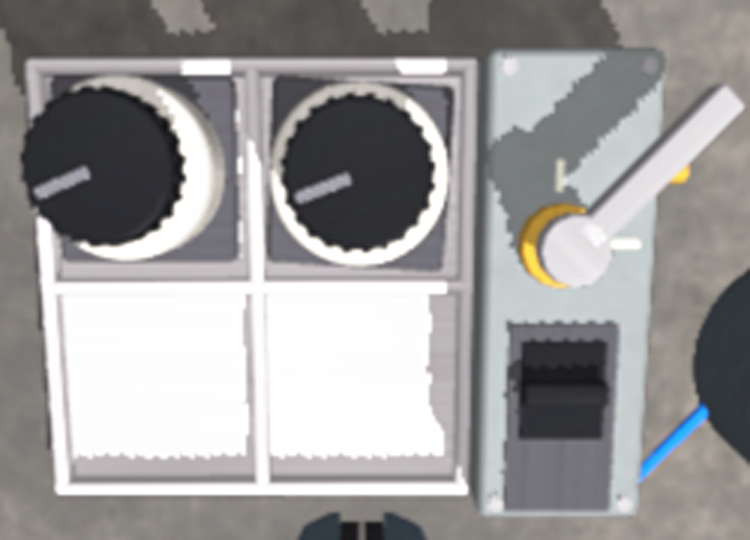

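The crop shows the switch ridge shifted 61 px (about 24 mm) to the on end, the lever still over the middle tick, and both canisters seated.

```bash
python3 -c "
from rig import arm
print(arm.sign_off())"
```

```text
the job is handed in; nothing more can be done
None
```

I handed the job in at about 57 s: both canisters present (only two were there) are racked and their caps turned about 230° clockwise, far enough for at least one click on each. After that the valve was set to about 45° and the switch pushed to on; I kept clear of the tape roll and gauge, and the sign-off returned no verdict.

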